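# Pin the flask dock and press the flask down in its sprung cradle

### The arm

A 6-joint arm with a two-finger parallel gripper is mounted at the origin on a cart in front of the work surface, level with it; the furniture and walls round the work are solid. World frame = base frame: x ahead of the robot, y to its left, z up, the work surface at z = 0. Lengths are in m, angles in degrees, forces in N, time in s.
With the tool pointing down it reaches from about 0.375 to 0.9 m from the base axis. Payload 3.1 kg.
Tool frame: the origin (TCP) lies on the centre line of the jaws, within the pads' length; the fingertips stand 17 mm ahead of it and the grasp point (between the pads) lies 2 mm behind it; y points along the fingers, x is the direction in which the jaws open and shut, and the axes are right-handed (so a half turn about y gives the same grasp; the last joint's range is limited). The gripper opens to 87 mm and grips with 3 to 60 N. Pads are 19 mm wide; open, the fingers measure 117 mm over their backs; the gripper's body (75 mm by 190 mm) begins 51 mm behind the grasp point.
Start: joints at [66.263, 30.224, 82.088, -0, 67.689, -10.227], TCP at [0.146, 0.608, 0.24] pointing down, gripper open.
Joint ranges: [-176.69, 176.69], [-43.24, 126.21], [12.49, 139.97], [-82, 262], [0, 151.66], [-163.58, 163.58]. Speed limits (degrees/s): [159.86, 159.86, 180, 180, 180, 180].

### API

Orientations are given as a 3x3 rotation matrix whose columns are the frame's x, y, z axes.
In Python, from rig import read_state, capture, camera_info, hand_in, trace, tip_of gives the robot as it stands.
- The arm moves only by the tool jog_arm, never from a script. Its argument "steps" is a list of rows, each an object with "fingers": the opening in per cent of the stroke, from 0 (shut) to 100 (fully open); "delta_pos": the shift along the world's x, y, z in mm, a list of three; "turn": the turn about the world's z in degrees. A call has 1 to 20 rows; each row is the pose to reach, as a shift and turn from the pose commanded when the call began; what a row does not reach only later rows make up. A row lasts 1/12 s, in which the tool goes at most 41.7 mm and 7.16 degrees, less where a joint would pass 70% of its speed; a pose out of reach is approached as far as the arm can. A call with a gripper value outside its range is refused whole. The fingers move at their own pace and stop on an object; the grip force is fixed at half the most. Time passes only in rows, so rows that repeat a pose let the fingers close. It gives the time, the measured TCP pose, the force and the opening at its end, in the units of the state.
- read_state(): the state, without advancing time (a new reading comes with each control period).
- capture(name): name is "side" or "top" or "wrist"; returns the picture (384x512x3 uint8, red, green, blue); there is no depth.
- camera_info(name): a dict with "fov_y" (degrees; the focal length in pixels is half the picture's height over the tangent of half this angle, whatever the lens; pixels are square), "cx", "cy" (the principal point, pixels), "view" (4x4, takes a point from world to camera coordinates); the wrist camera has in their place "tool_from_camera" (4x4, takes a point from camera to tool coordinates, whose origin is the TCP and whose axes are the tool frame's). Camera axes: x right, y down, z forward; pixel columns grow to the right and rows downward; lengths in m; the calibration is good to about 2 mm. The wrist camera is an equidistant fisheye: a pixel r from the principal point sees the ray r / f radians off the axis. A picture is of the moment at which its call begins: read the wrist's pose just before it. camera_info takes no time and is no camera call.
- hand_in(): hands the job in, once; it reports no verdict.
Trained networks look in the newest picture that a camera, given by its name, has taken for a name from the list of things; names that differ only in an ending like _2 or _b are one class to them, and where a whole thing is asked for, a point or a joint stands for the part that bears it (a point fixed in the world has none). Each returns a list of dicts, best first, with "confidence" (0 to 1); they miss things now and then, are a little off and sometimes report something else, mostly with a low value. They report only what shows in the picture. A call takes as long as a camera call. They do not tell look-alikes from the thing itself.
- trace(target, camera): "mask" (384x512 bool, what is visible of it).
- tip_of(target, camera): "position" ([x, y, z] in m, in world coordinates, good to about 4 mm: a listed point, or the origin of a listed thing).
The state is a dict: "time_s": time; "joint_positions": joint angles; "qvel": joint speeds; "tau": joint torques, N m; "position": TCP position; "tcp_rot": TCP orientation; "force": force on the tool from outside, world axes, zero at the start; "moment": the same for the moment, N m; "opening": opening from 0.0 (shut) to 1.0 (fully open).
Only numpy, scipy, OpenCV 4.12 (cv2) and the standard library are available. Lean on these libraries where they do the work, as an engineer would, in place of code of your own. Each camera call takes 0.05 s, during which the arm holds its last target.

### The job

Lock the dock's carriage by dropping the red-headed pin fully home through the hole in the dock's fork and carriage tongue, and let go of it. Then seat the amber flask upright in the black sprung ring and gently press it down nearly to the stop, so that the green bands on the two guide posts show above the ring. Finish while still holding it pressed down with the fingers; keep the flask upright throughout and leave the dish of screws, the tape rolls and the markers where they are.

Things in the scene. Friction and masses are not known exactly. Their poses are not given: they have to be found in the camera images.
- dock: Grey base plate, fixed to the bench, 130 x 130 x 10 mm, with an aluminium fork on its -x side. Origin: centre of the plate's underside, on the bench, straight under the ring when the carriage is centred; z up. The fork's upper plate (50 x 70 mm, z 20 to 28 mm) lies at x = -95 mm in the dock frame. Beneath it lies the tongue of the carriage (z 11 to 19 mm) and then the base plate. A 14 mm hole runs upright through all three; it opens to 20 mm at the top.
- lock_hole (a point): Centre of the mouth of the lock hole, on the upper face of the fork, 28 mm above the bench. Fixed to the dock.
- carriage (a joint): Play of the aluminium carriage along the dock's y axis, m, -0.002 to 0.002, 0 = its hole is in line with the fork's. It gives way to about 1 N, so the pin's cone pushes it into line. The carriage carries the two guide posts and the ring.
- cradle_ring (a joint): How far the black sprung ring is pressed down, m: 0 at rest (up), 0.020 on its stop. Springs push it up with 1.5 N at rest, growing by 0.5 N per mm to 11.5 N at the stop; it rises again when let go. The green bands begin to show above the ring from 0.016.
- ring_seat (a point): Centre of the top face of the black ring (68 mm outside, opening 46 mm, 8 mm thick), moves with the ring; 62 mm above the bench at rest. Two steel guide posts, 8 mm thick, stand 45 mm to either side along the dock's y axis and reach 66 mm above the bench. The flask is seated when its foot's centre is about 6 mm below this point.
- lock_pin: Loose steel pin, 60 mm long, 60 g, origin at its tip, z up along the pin. Shank 10 mm thick with a 9 mm long cone at the tip; a 20 mm collar from 26 to 30 mm above the tip; ribbed red head 16 mm thick from 30 to 60 mm, where it is gripped. Starts upright in the pin rest. Fully home, its collar lies on the fork and its tip is 2 mm above the bench.
- pin_rest: Dark steel collar, 48 mm across, 28 mm high, fixed to the bench, in which the pin stands at the start. Origin: centre of the underside.
- flask: Loose amber round flask with a small flat foot and white screw cap, about 120 g, 102 mm high. Origin: centre of the foot; z up. Ball 60 mm across centred 25 mm up; neck 24 mm thick; cap 30 mm across from 65 to 102 mm above the foot, where it is gripped. Stands on the bench at the start.
- screw_dish: Bystander: small light round dish of screws, 54 mm across, 18 mm high. Origin: centre of the underside.
- tape_roll: Bystander: roll of amber tape lying flat, 67 mm across, 12 mm high. Origin: centre of the underside.
- marker: Bystander: blue and white marker pen lying on the bench, 135 mm long along its y axis, 17 mm thick. Origin: centre of the underside.
Things that resemble listed ones, but are neither listed nor needed, are in the scene too. What is shaped like the flask but turquoise is not meant.

How it is judged (in metres and radians):
On the way, in this order (a step that is already met when the one before it is completed fails the run):
1. the pin is fully home in the lock hole, and let go (z of lock_pin in the frame of dock below 0.006 m and horizontal distance between lock_pin and lock_hole below 0.006 m and angle between lock_pin's own z axis and vertical below 0.15 rad and contact force between the fingers and lock_pin below 0.1 N), for 0.2 s.
2. the flask sits in the ring and is pressed down by the fingers (value of joint cradle_ring above 0.014 m and horizontal distance between flask and ring_seat below 0.008 m and contact force between the fingers and flask above 2 N and contact force between flask and dock above 4 N), for 0.5 s.
At the end, for the whole second after the job is handed in: The pin stands in the lock hole, tip within 4 mm of fully home, and is released. The flask sits in the ring, centred within 8 mm and upright within 0.2 rad, at rest, and the fingers hold it down with the ring pressed at least 14 mm of its 20 mm. The bystanders have moved less than 30 mm (all of step 1 and all of step 2 and z of flask in the frame of ring_seat between -0.012 and 0 m and angle between flask's own z axis and vertical below 0.2 rad and linear speed of flask below 0.02 m/s and distance of each of screw_dish, tape_roll, marker from where it was at the start of the episode below 0.03 m); the arm keeps its last pose, push and grip.
It fails at once if the flask is tipped over 0.5 rad (angle between flask's own z axis and vertical above 0.5 rad).
It fails at once if the flask is slammed or forced into the dock with more than 45 N (contact force between flask and dock above 45 N).
It fails at once if a bystander is pushed 30 mm or more (distance of any of screw_dish, tape_roll, marker from where it was at the start of the episode above 0.03 m).
It also fails if it takes over 58 s, if anything falls off the work surface, if the arm or the gripper's body presses on something with over 40 N, if the wrist force passes 120 N, or if a joint passes its speed limit or range.

## Working session

There is one attempt and no reset: what is moved stays moved. The work goes in short steps, Python scripts to look and compute and a tool call to move; the robot and the scene stay as the last step left them, time stands still between calls to the robot, and variables do not carry over. Pictures are saved under pics/ and viewed, and the job is handed in when it is done.

Besides the shell and the picture viewer there is one more tool, called as a command line: name --argument value ..., lists and objects as JSON in quotes. jog_arm: Moves the arm, as the interface text tells. Its arguments: {"type":"object","properties":{"steps":{"type":"array","items":{"type":"object","properties":{"fingers":{"type":"number"},"delta_pos":{"type":"array","items":{"type":"number"}},"turn":{"type":"number"}}}}},"required":["steps"]}

```bash
ls; mkdir -p pics; python3 - <<'E'
from rig import *
import cv2
for c in ["side","top","wrist"]:
    im=capture(c); cv2.imwrite(f"pics/{c}0.png",im[:,:,::-1]); print(c,camera_info(c))
    if c!="wrist":
        for t in ["lock_hole","ring_seat","lock_pin","pin_rest","flask","screw_dish","tape_roll","marker","dock"]:
            print(t,[(r['confidence'].__round__(2),[round(float(v),3) for v in r['position']]) for r in tip_of(t,c)][:3])
print(read_state())
E
```

```text
pics
side {'fov_y': 43.247841035664244, 'cx': 259.0335964222735, 'cy': 196.99742468957578, 'view': array([[-0.93128541, -0.36401689, -0.01411369,  0.59439969],
       [-0.16254318,  0.44989194, -0.87816681,  0.06688487],
       [ 0.32601719, -0.81552986, -0.47814626,  1.19527339],
       [ 0.        ,  0.        ,  0.        ,  1.        ]])}
lock_hole [(0.66, [0.457, 0.154, 0.031])]
ring_seat [(0.91, [0.551, 0.165, 0.061]), (0.68, [0.415, 0.385, -0.0])]
lock_pin [(0.66, [0.417, 0.383, -0.002]), (0.5, [0.409, 0.378, 0.004])]
pin_rest [(0.79, [0.417, 0.383, 0.001])]
flask [(0.95, [0.706, 0.455, 0.001]), (0.81, [0.604, 0.444, 0.002]), (0.8, [0.592, 0.337, -0.003])]
screw_dish [(0.57, [0.452, 0.002, -0.003])]
tape_roll [(0.7, [0.707, 0.198, 0.002])]
marker [(0.73, [0.516, 0.468, 0.003])]
dock [(0.86, [0.552, 0.167, -0.001])]
top {'fov_y': 45.152927432521, 'cx': 256.69144460143326, 'cy': 188.3785881828025, 'view': array([[ 0.02200693, -0.99969022,  0.01162552,  0.18086106],
       [-0.98055359, -0.02385098, -0.19479676,  0.57408705],
       [ 0.1950137 , -0.00711257, -0.98077473,  1.2484
[... 1024 characters left out ...]
  8.20880595e+01, -2.18752110e-04,
        6.76887042e+01, -1.02279429e+01]), 'qvel': array([ 0.06425266,  0.00431501, -0.04035621,  0.05409077, -0.07960204,
        0.13168307]), 'tau': array([ 1.27868866e-04, -4.40026474e+01, -1.76989031e+01,  6.32472290e-02,
        5.03701426e-02, -2.42233199e-05]), 'position': array([0.14598773, 0.60768654, 0.23954782]), 'tcp_rot': array([[ 2.33627742e-01,  2.28117119e-06, -9.72326117e-01],
       [ 9.72326117e-01, -3.58685735e-06,  2.33627742e-01],
       [-2.95465021e-06, -1.00000000e+00, -3.05603171e-06]]), 'force': array([ 0.16686247,  0.16420815, -0.84668721]), 'moment': array([-0.04247401, -0.03690415,  0.01264292]), 'opening': 1.0001125654455107}
```

View pictures.

View pics/side0.png

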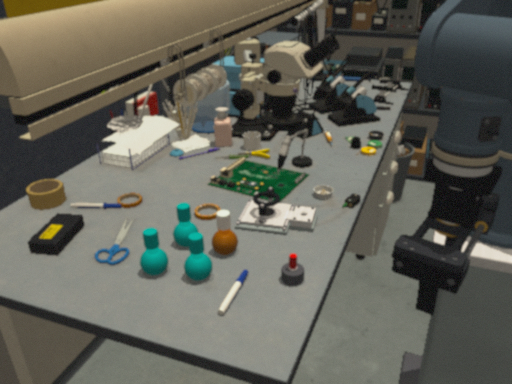

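View pics/top0.png

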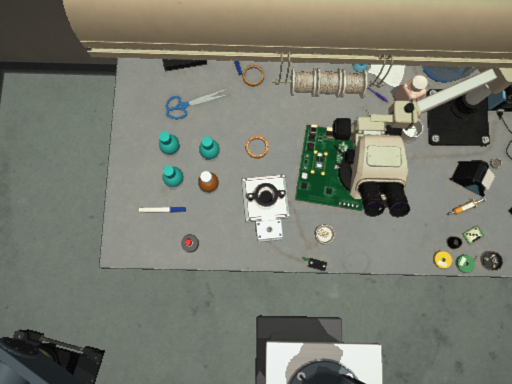

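View pics/wrist0.png

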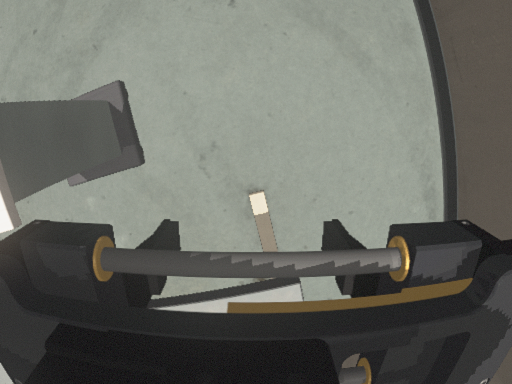

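```bash
cat > h.py <<'E'
import numpy as np, cv2
from rig import *
def ray(c,uv):
    i=camera_info(c); f=192/np.tan(np.radians(i['fov_y']/2)); V=np.array(i['view'])
    d=np.array([(uv[0]-i['cx'])/f,(uv[1]-i['cy'])/f,1.]); R=V[:3,:3]
    return -R.T@V[:3,3], R.T@d
def atz(c,uv,z):
    o,d=ray(c,uv); return o+d*(z-o[2])/d[2]
def tri(a,b,ca="side",cb="top"):
    A=[];B=[]
    for c,uv in((ca,a),(cb,b)):
        o,d=ray(c,uv); d=d/np.linalg.norm(d); P=np.eye(3)-np.outer(d,d); A.append(P);B.append(P@o)
    return np.linalg.solve(sum(A),sum(B))
def proj(c,p):
    i=camera_info(c); f=192/np.tan(np.radians(i['fov_y']/2)); q=np.array(i['view'])@np.append(p,1); return q[:2]/q[2]*f+[i['cx'],i['cy']]
def cen(m): y,x=np.nonzero(m); return np.array([x.mean(),y.mean(),len(x)])
def crop(c,im,u,v,h,k,name):
    s=im[max(0,v-h):v+h,max(0,u-h):u+h,::-1]; cv2.imwrite(name,cv2.resize(s,None,fx=k,fy=k,interpolation=cv2.INTER_CUBIC))
E
python3 - <<'E'
from h import *
s=cv2.imread('pics/side0.png')[:,:,::-1]; t=cv2.imread('pics/top0.png')[:,:,::-1]
def red(im,u,v,r=15):
    h=cv2.cvtColor(im,cv2.COLOR_RGB2HSV); m=(((h[...,0]<6)|(h[...,0]>172))&(h[...,1]>170)&(h[...,2]>90)); k=np.zeros_like(m);k[v-r:v+r,u-r:u+r]=1; return m&k
def amber(im,u,v,r=22):
    h=cv2.cvtColor(im,cv2.COLOR_RGB2HSV); m=((h[...,0]>6)&(h[...,0]<18)&(h[...,1]>140)); k=np.zeros_like(m);k[v-r:v+r,u-r:u+r]=1; return m&k
def white(im,u,v,r=12):
    m=im.min(2)>160; k=np.zeros_like(m);k[v-r:v+r,u-r:u+r]=1; return m&k
np.set_printoptions(precision=4,suppress=True)
for n,f,a,b in(("red",red,(292,262),(190,242)),("amb",amber,(225,240),(208,182)),("cap",white,(223,218),(206,176))):
    A=cen(f(s,*a));B=cen(f(t,*b)); print(n,A,B,tri(A[:2],B[:2]))
B=cen(red(t,190,242));print("red top z.062",atz("top",B[:2],.062))
crop("s",s,275,215,50,8,'pics/c1.png')
crop("t",t,265,205,40,8,'pics/c2.png')
a=s[190:290,190:310,::-1]; b=t[150:260,160:280,::-1]
cv2.imwrite('pics/c3.png',np.hstack([cv2.resize(a,(390,325)),cv2.resize(b,(390,325))]))
E
```

```text
red [292.5882 257.2941  34.    ] [187.6538 241.6538  26.    ] [0.4151 0.3811 0.0538]
amb [223.9198 240.9557 474.    ] [209.     184.3295 173.    ] [0.5889 0.3336 0.023 ]
cap [223.038  212.6203  79.    ] [205.3505 175.9072  97.    ] [0.5916 0.3354 0.0995]
red top z.062 [0.415  0.3801 0.062 ]
```

View pics/c1.png

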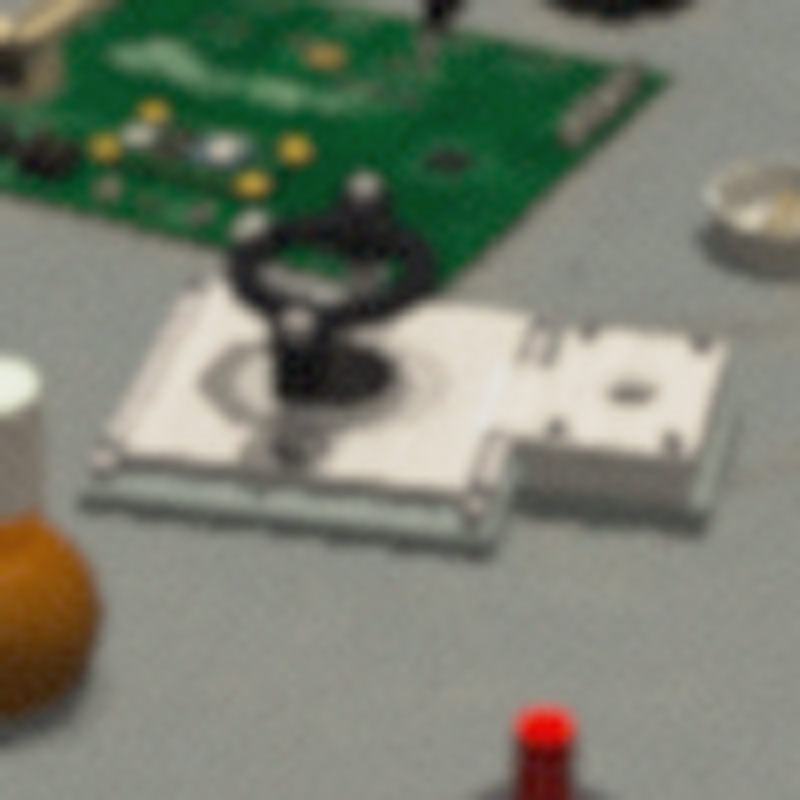

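View pics/c2.png

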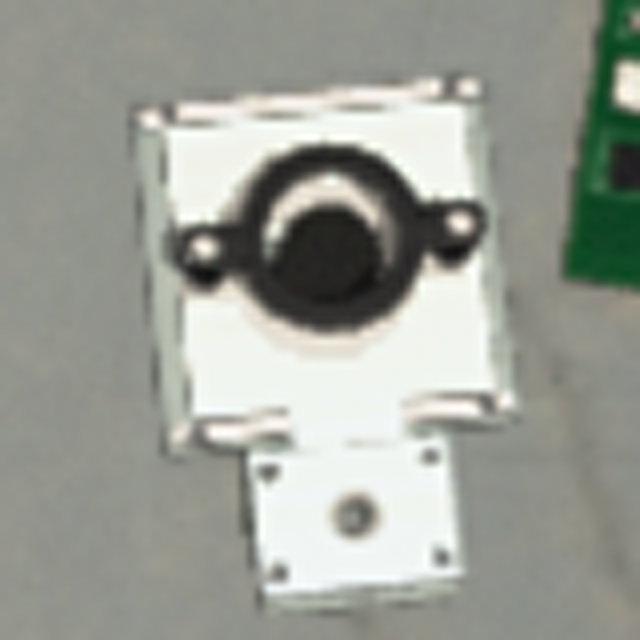

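View pics/c3.png

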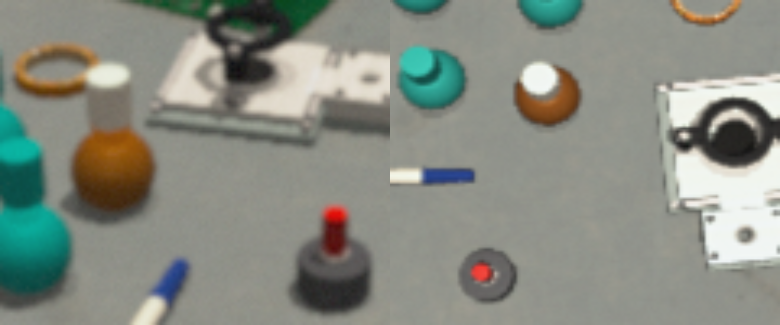

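```bash
python3 - <<'E'
from h import *
np.set_printoptions(precision=4,suppress=True)
c=lambda x,y:(225+(x+.5)/8-.5,165+(y+.5)/8-.5)
for n,a,b,z in(("hole",(632,390),(355,515),.028),("ring",(332,265),(333,238),.062),("postL",(297,322),(205,247),.066),("postR",(366,188),(460,222),.066)):
    a=c(*a);b=c(*b);print(n,tri(a,b),atz("side",a,z),atz("top",b,z))
for cn in("side","top"):
  capture(cn)
  for n in("lock_hole","ring_seat"): 
    print(n,[(round(r['confidence'],2),np.array(r['position'])) for r in tip_of(n,cn)])
E
```

```text
hole [0.4585 0.1564 0.0253] [0.4566 0.1608 0.028 ] [0.4588 0.1566 0.028 ]
ring [0.5531 0.1671 0.0574] [0.5502 0.1749 0.062 ] [0.5521 0.1672 0.062 ]
postL [0.5477 0.2119 0.0618] [0.5449 0.2187 0.066 ] [0.5471 0.2119 0.066 ]
postR [0.5586 0.1226 0.0619] [0.5554 0.13   0.066 ] [0.5581 0.123  0.066 ]
lock_hole [(0.7, array([0.4584, 0.158 , 0.0326]))]
ring_seat [(0.61, array([0.5522, 0.1687, 0.0596]))]
lock_hole [(0.87, array([0.4584, 0.163 , 0.0328]))]
ring_seat [(0.79, array([0.5515, 0.169 , 0.0614]))]
```

jog_arm --steps '[{"delta_pos":[30,-25,-5],"turn":3,"fingers":50},{"delta_pos":[60,-50,-15],"turn":6,"fingers":50},{"delta_pos":[90,-76,-25],"turn":9,"fingers":50},{"delta_pos":[120,-101,-40],"turn":12,"fingers":50},{"delta_pos":[150,-127,-55],"turn":15,"fingers":50},{"delta_pos":[180,-152,-70],"turn":18,"fingers":50},{"delta_pos":[210,-177,-80],"turn":20,"fingers":50},{"delta_pos":[240,-202,-90],"turn":20,"fingers":50},{"delta_pos":[260,-219,-98],"turn":20,"fingers":50},{"delta_pos":[269,-227,-100],"turn":20,"fingers":50},{"delta_pos":[269,-227,-100],"turn":20,"fingers":50},{"delta_pos":[269,-227,-100],"turn":20,"fingers":50}]'

```text
time_s: 2.35
position: [0.4148, 0.3808, 0.1397]
tcp_rot: [[-0.112, -0.001, -0.994], [0.994, 0.0, -0.112], [0.001, -1.0, 0.001]]
force: [-0.1, 0.2, -0.3]
opening: 0.5
```

```bash
python3 - <<'E'
from h import *
s=read_state(); print(s['position'],s['tcp_rot'],s['force'])
for c in("wrist","side","top"):
    im=capture(c); cv2.imwrite(f"pics/{c}1.png",im[:,:,::-1])
    if c=="wrist":
        for n in("lock_pin","pin_rest"): print(n,[(round(r['confidence'],2),np.array(r['position'])) for r in tip_of(n,c)])
E
```

```text
[0.41477365 0.38084132 0.13969007] [[-1.11572523e-01 -7.13579866e-04 -9.93756038e-01]
 [ 9.93756167e-01  4.24721928e-04 -1.11572843e-01]
 [ 5.01686114e-04 -9.99999655e-01  6.61737096e-04]] [-0.08940801  0.20490272 -0.27342369]
lock_pin [(0.75, array([ 4.162e-01,  3.840e-01, -3.000e-04]))]
pin_rest [(0.91, array([ 0.4148,  0.3823, -0.0009]))]
```

View pics/wrist1.png

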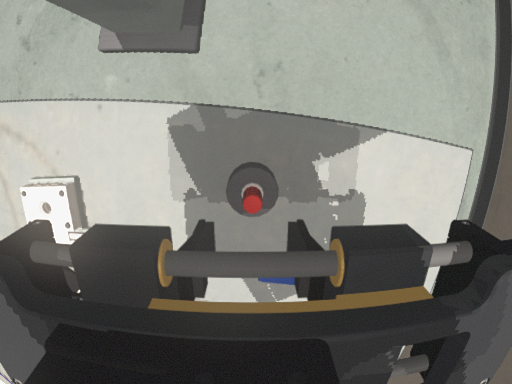

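```bash
cat >> h.py <<'E'
def wray(uv,pos,rot):
    i=camera_info("wrist"); f=192/np.tan(np.radians(i['fov_y']/2)); T=np.array(i['tool_from_camera'])
    v=np.array([uv[0]-i['cx'],uv[1]-i['cy']]); r=np.hypot(*v); th=r/f
    d=np.append(np.sin(th)*v/r,np.cos(th)); return pos+rot@T[:3,3], rot@T[:3,:3]@d
def watz(uv,z,pos,rot):
    o,d=wray(uv,pos,rot); return o+d*(z-o[2])/d[2]
E
python3 - <<'E'
from h import *
np.set_printoptions(precision=4,suppress=True)
s=read_state(); im=cv2.imread('pics/wrist1.png')
h=cv2.cvtColor(im,cv2.COLOR_BGR2HSV); m=((h[...,0]<6)|(h[...,0]>172))&(h[...,1]>150)&(h[...,2]>60)
print(cen(m)); y,x=np.nonzero(m); print(x.min(),x.max(),y.min(),y.max())
for v,z in((203,.06),(207,.06)): print(watz((252,v),z,s['position'],s['tcp_rot']))
print(watz((46,208),.028,s['position'],s['tcp_rot']))
cv2.imwrite('pics/c4.png',cv2.resize(im[150:300,170:330],None,fx=4.5,fy=4,interpolation=2))
E
```

```text
[252.0455 202.951  286.    ]
243 261 188 212
[0.4124 0.3838 0.06  ]
[0.4158 0.3842 0.06  ]
[0.4571 0.1613 0.028 ]
```

View pics/c4.png

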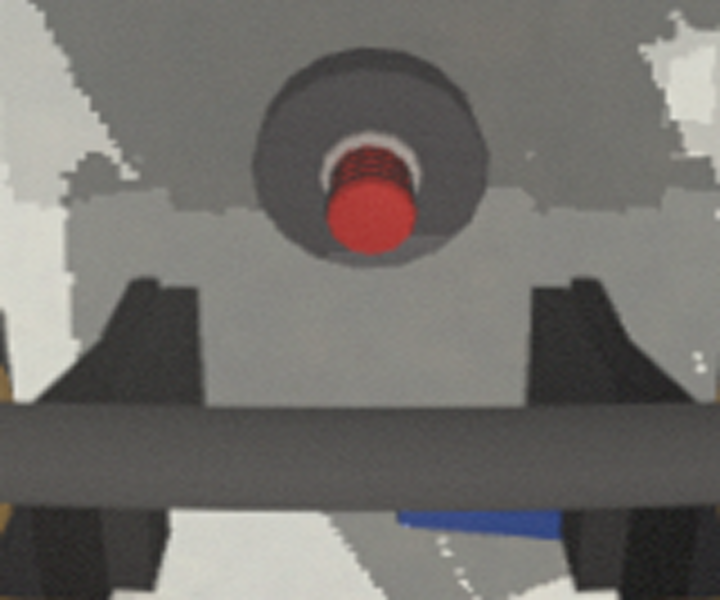

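jog_arm --steps '[{"delta_pos":[-1,1,-20],"fingers":45},{"delta_pos":[-1,1,-50],"fingers":45},{"delta_pos":[-1,1,-75],"fingers":45},{"delta_pos":[-1,1,-88],"fingers":45},{"delta_pos":[-1,1,-88],"fingers":45},{"delta_pos":[-1,1,-88],"fingers":10},{"delta_pos":[-1,1,-88],"fingers":0},{"delta_pos":[-1,1,-88],"fingers":0},{"delta_pos":[-1,1,-88],"fingers":0},{"delta_pos":[-1,1,-88],"fingers":0},{"delta_pos":[-1,1,-88],"fingers":0},{"delta_pos":[-1,1,-88],"fingers":0}]'

```text
$.steps[0]: bad value
```

jog_arm --steps '[{"delta_pos":[-1,1,-20],"turn":0,"fingers":45},{"delta_pos":[-1,1,-50],"turn":0,"fingers":45},{"delta_pos":[-1,1,-75],"turn":0,"fingers":45},{"delta_pos":[-1,1,-88],"turn":0,"fingers":45},{"delta_pos":[-1,1,-88],"turn":0,"fingers":45},{"delta_pos":[-1,1,-88],"turn":0,"fingers":10},{"delta_pos":[-1,1,-88],"turn":0,"fingers":0},{"delta_pos":[-1,1,-88],"turn":0,"fingers":0},{"delta_pos":[-1,1,-88],"turn":0,"fingers":0},{"delta_pos":[-1,1,-88],"turn":0,"fingers":0},{"delta_pos":[-1,1,-88],"turn":0,"fingers":0},{"delta_pos":[-1,1,-88],"turn":0,"fingers":0}]'

```text
time_s: 3.6
position: [0.4146, 0.3822, 0.0527]
tcp_rot: [[-0.113, 0.002, -0.994], [0.994, 0.001, -0.113], [0.001, -1.0, -0.002]]
force: [-1.9, 0.9, 5.4]
opening: 0.176
```

jog_arm --steps '[{"delta_pos":[0,0,15],"turn":0,"fingers":0},{"delta_pos":[0,0,40],"turn":0,"fingers":0},{"delta_pos":[0,0,65],"turn":0,"fingers":0},{"delta_pos":[0,0,70],"turn":0,"fingers":0},{"delta_pos":[0,0,70],"turn":0,"fingers":0}]'

```text
time_s: 4.02
position: [0.4151, 0.3823, 0.1233]
tcp_rot: [[-0.113, 0.004, -0.994], [0.994, 0.002, -0.113], [0.002, -1.0, -0.004]]
force: [0.4, 0.3, -1.2]
opening: 0.175
```

```bash
python3 - <<'E'
from h import *
s=read_state(); print(s['position'],s['force'],s['opening'])
for c in("wrist","side","top"):
    im=capture(c); cv2.imwrite(f"pics/{c}2.png",im[:,:,::-1])
    print(c,[(round(r['confidence'],2),np.array(r['position'])) for r in tip_of("lock_pin",c)])
im=cv2.imread('pics/wrist2.png'); a=cv2.resize(im[150:290,180:320],(400,400),interpolation=2)
b=cv2.resize(cv2.imread('pics/side2.png')[200:300,240:340],(400,400),interpolation=2)
cv2.imwrite('pics/c5.png',np.hstack([a,b]))
E
```

```text
[0.4151219  0.38232489 0.12330271] [ 0.36152758  0.28849948 -1.17873784] 0.17452007936129266
wrist [(0.66, array([0.4162, 0.382 , 0.0705])), (0.56, array([ 0.414 ,  0.3808, -0.0022]))]
side [(0.49, array([0.4104, 0.3805, 0.075 ]))]
top []
```

View pics/c5.png

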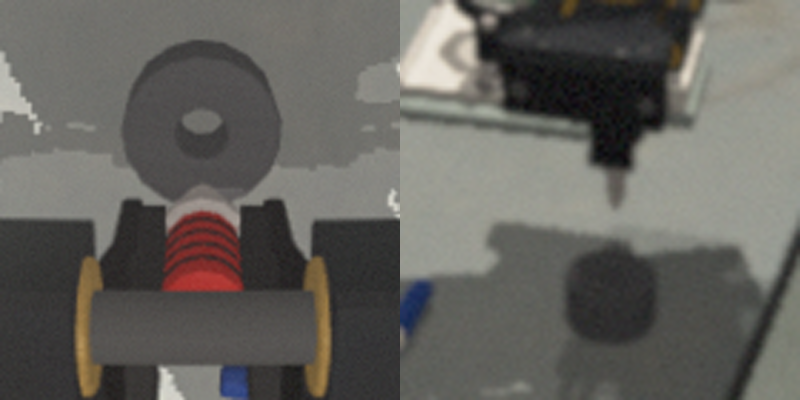

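```bash
python3 - <<'E'
from h import *
np.set_printoptions(precision=4,suppress=True)
s=read_state(); p,R=s['position'],s['tcp_rot']
w=(250.6,214.4); sd=(293.8,251.6)
print(watz(w,.0725,p,R),atz("side",sd,.0725))
o1,d1=wray(w,p,R);o2,d2=ray("side",sd)
A=B=0
for o,d in((o1,d1),(o2,d2)):
    d=d/np.linalg.norm(d);P=np.eye(3)-np.outer(d,d);A=A+P;B=B+P@o
print(np.linalg.solve(A,B))
print("rest hole",watz((180+202*.35,150+132*.35),.028,p,R))
E
```

```text
[0.4095 0.3816 0.0725] [0.4106 0.3866 0.0725]
[0.4115 0.3818 0.0688]
rest hole [0.4097 0.3816 0.028 ]
```

jog_arm --steps '[{"delta_pos":[5,-20,0],"turn":0,"fingers":0},{"delta_pos":[10,-50,0],"turn":0,"fingers":0},{"delta_pos":[17,-85,0],"turn":0,"fingers":0},{"delta_pos":[24,-120,0],"turn":0,"fingers":0},{"delta_pos":[31,-155,0],"turn":0,"fingers":0},{"delta_pos":[38,-190,0],"turn":0,"fingers":0},{"delta_pos":[43,-215,-5],"turn":0,"fingers":0},{"delta_pos":[45,-223,-15],"turn":0,"fingers":0},{"delta_pos":[45,-223,-27],"turn":0,"fingers":0},{"delta_pos":[45,-223,-27],"turn":0,"fingers":0},{"delta_pos":[45,-223,-27],"turn":0,"fingers":0},{"delta_pos":[45,-223,-27],"turn":0,"fingers":0}]'

```text
time_s: 5.32
position: [0.4588, 0.159, 0.0944]
tcp_rot: [[-0.114, -0.001, -0.994], [0.994, -0.0, -0.114], [0.0, -1.0, 0.001]]
force: [0.4, 0.1, -1.2]
opening: 0.171
```

```bash
python3 - <<'E'
from h import *
s=read_state(); print(s['position'],s['force'],s['opening'])
for c in("wrist","side"):
    im=capture(c); cv2.imwrite(f"pics/{c}3.png",im[:,:,::-1])
    print(c,[(round(r['confidence'],2),np.array(r['position'])) for r in tip_of("lock_pin",c)])
im=cv2.imread('pics/wrist3.png'); a=cv2.resize(im[150:250,200:300],(400,400),interpolation=2)
b=cv2.resize(cv2.imread('pics/side3.png')[165:265,255:355],(400,400),interpolation=2)
cv2.imwrite('pics/c6.png',np.hstack([a,b]))
E
```

```text
[0.45880491 0.15899311 0.09440948] [ 0.38343586  0.10879998 -1.16560701] 0.17145742603066205
wrist [(0.97, array([0.4615, 0.1611, 0.0419]))]
side [(0.62, array([0.4557, 0.1561, 0.0471]))]
```

View pics/c6.png

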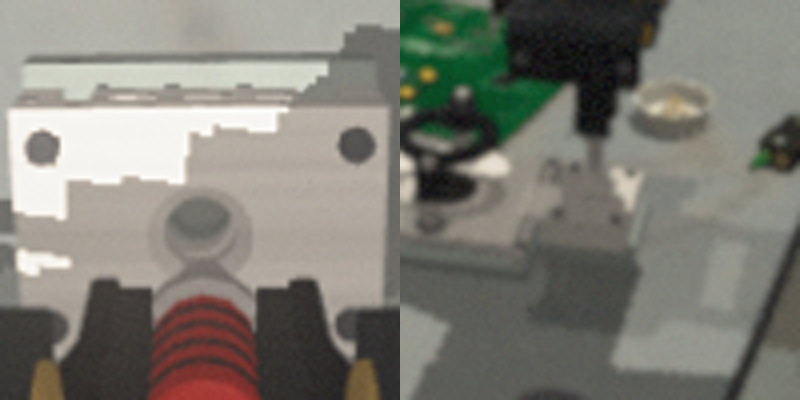

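```bash
python3 - <<'E'
from h import *
np.set_printoptions(precision=4,suppress=True)
s=read_state(); p,R=s['position'],s['tcp_rot']
print(watz((250.2,207.6),.028,p,R),watz((250.5,215.2),.0437,p,R))
for q in ((140/4,None),): pass
o,d=ray("side",(255+597/4-.4,165+168/4-.4)); print("side tip",o+d*(.0437-o[2])/d[2])
E
```

```text
[0.4573 0.1596 0.028 ] [0.4575 0.1599 0.0437]
side tip [0.2275 0.0713 0.0437]
```

jog_arm --steps '[{"delta_pos":[0,0,-8],"turn":0,"fingers":0},{"delta_pos":[0,0,-14],"turn":0,"fingers":0},{"delta_pos":[0,0,-20],"turn":0,"fingers":0},{"delta_pos":[0,0,-26],"turn":0,"fingers":0},{"delta_pos":[0,0,-30],"turn":0,"fingers":0},{"delta_pos":[0,0,-30],"turn":0,"fingers":0}]'

```text
time_s: 6.02
position: [0.4583, 0.1586, 0.0634]
tcp_rot: [[-0.113, -0.002, -0.994], [0.994, -0.0, -0.113], [0.0, -1.0, 0.002]]
force: [-0.3, 0.1, -0.7]
opening: 0.172
```

Going in freely; now the rest, then release and rise a little.

jog_arm --steps '[{"delta_pos":[0,0,-4],"turn":0,"fingers":0},{"delta_pos":[0,0,-8],"turn":0,"fingers":0},{"delta_pos":[0,0,-11],"turn":0,"fingers":0},{"delta_pos":[0,0,-11],"turn":0,"fingers":0}]'

```text
time_s: 6.35
position: [0.4587, 0.1586, 0.053]
tcp_rot: [[-0.113, -0.001, -0.994], [0.994, -0.0, -0.113], [0.0, -1.0, 0.001]]
force: [-0.1, -0.6, -1.1]
opening: 0.173
```

jog_arm --steps '[{"delta_pos":[0,0,0],"turn":0,"fingers":40},{"delta_pos":[0,0,0],"turn":0,"fingers":45},{"delta_pos":[0,0,0],"turn":0,"fingers":45},{"delta_pos":[0,0,0],"turn":0,"fingers":45},{"delta_pos":[0,0,10],"turn":0,"fingers":45},{"delta_pos":[0,0,30],"turn":0,"fingers":45},{"delta_pos":[0,0,60],"turn":0,"fingers":45},{"delta_pos":[0,0,75],"turn":0,"fingers":45},{"delta_pos":[0,0,75],"turn":0,"fingers":45}]'

```text
time_s: 7.1
position: [0.4612, 0.159, 0.1322]
tcp_rot: [[-0.113, 0.008, -0.994], [0.994, 0.001, -0.113], [-0.0, -1.0, -0.008]]
force: [0.5, -0.4, -1.1]
opening: 0.449
```

```bash
python3 - <<'E'
from h import *
s=read_state(); print(s['position'],s['force'],s['opening'])
for c in("wrist","side"):
    im=capture(c); cv2.imwrite(f"pics/{c}4.png",im[:,:,::-1])
    print(c,[(round(r['confidence'],2),np.array(r['position'])) for r in tip_of("lock_pin",c)])
im=cv2.imread('pics/wrist4.png'); a=cv2.resize(im[140:240,200:300],(400,400),interpolation=2)
b=cv2.resize(cv2.imread('pics/side4.png')[165:265,255:355],(400,400),interpolation=2)
cv2.imwrite('pics/c7.png',np.hstack([a,b]))
E
```

```text
[0.46118222 0.15903159 0.13224043] [ 0.51057965 -0.35009063 -1.05381569] 0.44907479244023185
wrist [(0.98, array([0.4592, 0.1582, 0.0021]))]
side [(0.64, array([0.4551, 0.1587, 0.0032]))]
```

View pics/c7.png

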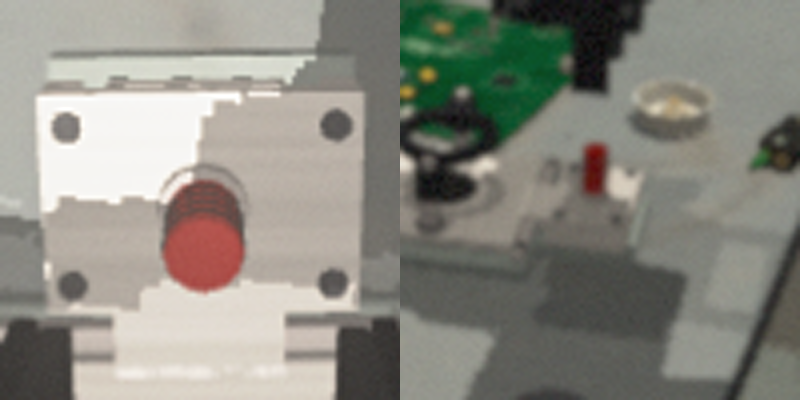

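jog_arm --steps '[{"delta_pos":[5,7,15],"turn":0,"fingers":65},{"delta_pos":[24,33,30],"turn":0,"fingers":65},{"delta_pos":[46,63,38],"turn":0,"fingers":65},{"delta_pos":[68,93,38],"turn":0,"fingers":65},{"delta_pos":[90,123,38],"turn":0,"fingers":65},{"delta_pos":[110,150,38],"turn":0,"fingers":65},{"delta_pos":[124,170,38],"turn":0,"fingers":65},{"delta_pos":[129,176,38],"turn":0,"fingers":65},{"delta_pos":[129,176,38],"turn":0,"fingers":65},{"delta_pos":[129,176,38],"turn":0,"fingers":65}]'

```text
time_s: 8.13
position: [0.5865, 0.3338, 0.1648]
tcp_rot: [[-0.113, -0.004, -0.994], [0.994, -0.002, -0.113], [-0.002, -1.0, 0.004]]
force: [-0.4, -0.4, -0.3]
opening: 0.651
```

```bash
python3 - <<'E'
from h import *
np.set_printoptions(precision=4,suppress=True)
s=read_state(); p,R=s['position'],s['tcp_rot']; print(p,s['force'],s['opening'])
im=capture("wrist"); cv2.imwrite("pics/wrist5.png",im[:,:,::-1])
print([(round(r['confidence'],2),np.array(r['position'])) for r in tip_of("flask","wrist")])
m=im.min(2)>150; k=np.zeros_like(m); k[140:260,200:300]=1; c=cen(m&k); print(c,watz(c[:2],.102,p,R))
E
```

```text
[0.5865 0.3338 0.1648] [-0.3623 -0.4178 -0.312 ] 0.6509435756327434
[(0.98, array([0.6033, 0.4451, 0.0013])), (0.98, array([0.694 , 0.3361, 0.0023])), (0.81, array([ 0.5897,  0.3359, -0.0037]))]
[212.9463 165.0439 410.    ] [0.5541 0.3037 0.102 ]
```

View pics/wrist5.png

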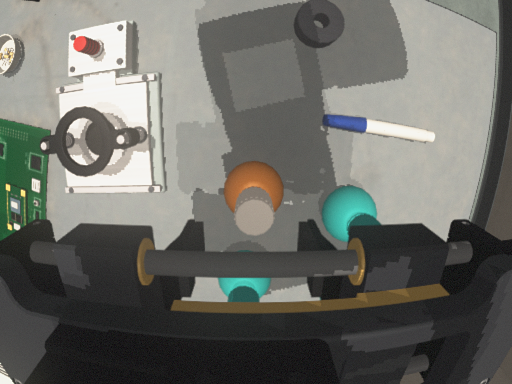

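```bash
python3 - <<'E'
from h import *
np.set_printoptions(precision=4,suppress=True)
s=read_state(); p,R=s['position'],s['tcp_rot']
for uv in((254.5,219),(252.5,186)): 
  for z in (.102,.03): print(watz(uv,z,p,R))
print("posts",watz((46,143),.066,p,R),watz((122,138),.066,p,R),"ring",watz((85,141),.062,p,R),"pinhead",watz((81,45),.062,p,R))
cv2.imwrite('pics/c8.png',cv2.resize(cv2.imread('pics/wrist5.png')[0:240,20:300],None,fx=2.5,fy=2.5,interpolation=2))
E
```

```text
[0.5919 0.3376 0.102 ]
[0.6194 0.3416 0.03  ]
[0.5665 0.3331 0.102 ]
[0.5853 0.3356 0.03  ]
posts [0.5545 0.1277 0.066 ] [0.5451 0.2154 0.066 ] ring [0.5508 0.1738 0.062 ] pinhead [0.4597 0.1613 0.062 ]
```

View pics/c8.png

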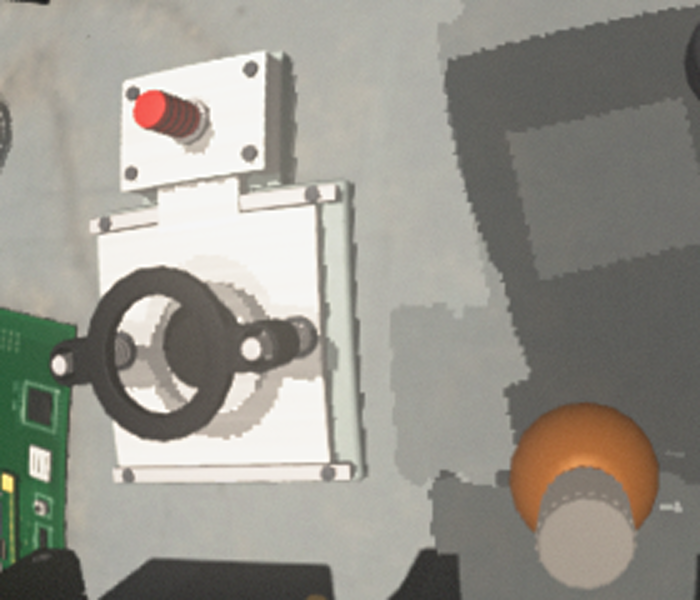

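jog_arm --steps '[{"delta_pos":[2,1,-15],"turn":0,"fingers":65},{"delta_pos":[2,1,-40],"turn":0,"fingers":65},{"delta_pos":[2,1,-65],"turn":0,"fingers":65},{"delta_pos":[2,1,-80],"turn":0,"fingers":65},{"delta_pos":[2,1,-83],"turn":0,"fingers":65},{"delta_pos":[2,1,-83],"turn":0,"fingers":65},{"delta_pos":[2,1,-83],"turn":0,"fingers":65}]'

```text
time_s: 8.82
position: [0.5903, 0.3353, 0.0838]
tcp_rot: [[-0.112, 0.0, -0.994], [0.994, 0.0, -0.112], [0.0, -1.0, -0.0]]
force: [-0.2, 0.1, 0.1]
opening: 0.647
```

```bash
python3 - <<'E'
from h import *
np.set_printoptions(precision=4,suppress=True)
s=read_state(); p,R=s['position'],s['tcp_rot']; print(p,R,s['force'],s['opening'])
im=capture("wrist"); cv2.imwrite("pics/wrist6.png",im[:,:,::-1])
cv2.imwrite('pics/c9.png',cv2.resize(im[120:320,150:350,::-1],None,fx=3,fy=3,interpolation=2))
E
```

```text
[0.5903 0.3353 0.0838] [[-0.1125  0.0004 -0.9937]
 [ 0.9937  0.0001 -0.1125]
 [ 0.     -1.     -0.0004]] [-0.2328  0.1112  0.111 ] 0.6469759726788433
```

View pics/c9.png

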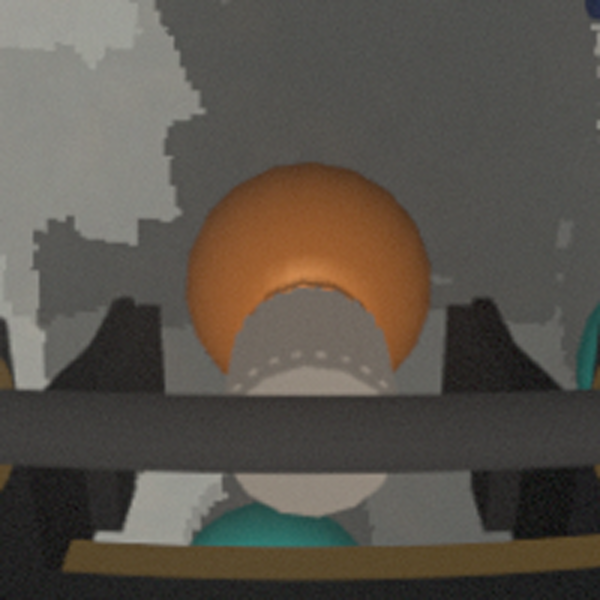

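jog_arm --steps '[{"delta_pos":[0,0,0],"turn":0,"fingers":50},{"delta_pos":[0,0,0],"turn":0,"fingers":42},{"delta_pos":[0,0,0],"turn":0,"fingers":36},{"delta_pos":[0,0,0],"turn":0,"fingers":30},{"delta_pos":[0,0,0],"turn":0,"fingers":20},{"delta_pos":[0,0,0],"turn":0,"fingers":0},{"delta_pos":[0,0,0],"turn":0,"fingers":0},{"delta_pos":[0,0,0],"turn":0,"fingers":0}]'

```text
time_s: 9.53
position: [0.5901, 0.3359, 0.0839]
tcp_rot: [[-0.113, 0.001, -0.994], [0.994, 0.0, -0.113], [0.0, -1.0, -0.001]]
force: [-0.3, 0.2, 1.8]
opening: 0.339
```

jog_arm --steps '[{"delta_pos":[0,0,15],"turn":0,"fingers":0},{"delta_pos":[0,0,40],"turn":0,"fingers":0},{"delta_pos":[0,0,65],"turn":0,"fingers":0},{"delta_pos":[-2,-10,85],"turn":0,"fingers":0},{"delta_pos":[-7,-30,90],"turn":0,"fingers":0},{"delta_pos":[-13,-58,90],"turn":0,"fingers":0},{"delta_pos":[-19,-86,90],"turn":0,"fingers":0},{"delta_pos":[-25,-114,90],"turn":0,"fingers":0},{"delta_pos":[-32,-142,90],"turn":0,"fingers":0},{"delta_pos":[-36,-160,90],"turn":0,"fingers":0},{"delta_pos":[-37,-166,90],"turn":0,"fingers":0},{"delta_pos":[-37,-166,90],"turn":0,"fingers":0},{"delta_pos":[-37,-166,90],"turn":0,"fingers":0},{"delta_pos":[-37,-166,90],"turn":0,"fingers":0}]'

```text
time_s: 10.7
position: [0.5534, 0.1707, 0.1735]
tcp_rot: [[-0.114, 0.001, -0.994], [0.994, 0.001, -0.114], [0.0, -1.0, -0.001]]
force: [0.1, -0.4, -1.9]
opening: 0.339
```

```bash
python3 - <<'E'
from h import *
np.set_printoptions(precision=4,suppress=True)
s=read_state(); p,R=s['position'],s['tcp_rot']; print(p,s['force'],s['opening'])
for c in("wrist","side"):
    im=capture(c); cv2.imwrite(f"pics/{c}7.png",im[:,:,::-1])
    for n in("flask","ring_seat"):print(c,[(round(r['confidence'],2),np.array(r['position'])) for r in tip_of(n,c)])
im=cv2.imread('pics/wrist7.png'); a=cv2.resize(im[110:270,170:330],(400,400),interpolation=2)
b=cv2.resize(cv2.imread('pics/side7.png')[140:260,215:335],(400,400),interpolation=2)
cv2.imwrite('pics/c10.png',np.hstack([a,b]))
E
```

```text
[0.5534 0.1707 0.1735] [ 0.0852 -0.3826 -1.9219] 0.3385099316123706
wrist [(0.83, array([ 0.6032,  0.4432, -0.0003])), (0.58, array([0.5546, 0.1696, 0.0883])), (0.43, array([0.7016, 0.4602, 0.0043]))]
wrist []
side [(0.86, array([ 0.6022,  0.4425, -0.0011])), (0.85, array([0.701 , 0.4571, 0.0028])), (0.7, array([ 0.6855,  0.3388, -0.0015])), (0.66, array([0.5571, 0.1751, 0.087 ]))]
side [(0.71, array([0.5513, 0.1654, 0.059 ]))]
```

View pics/c10.png

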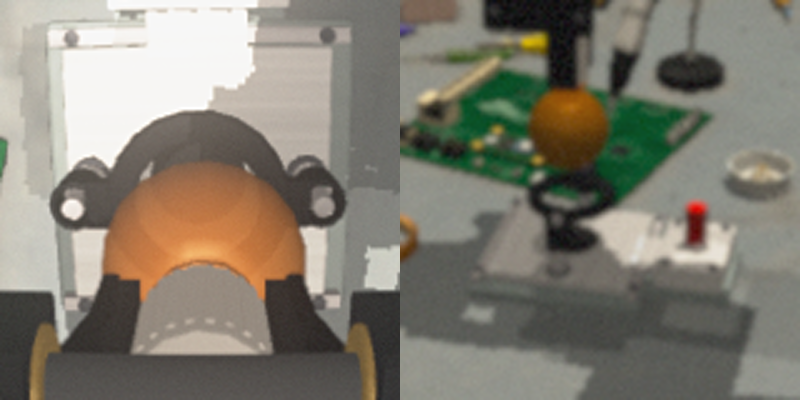

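```bash
python3 - <<'E'
from h import *
np.set_printoptions(precision=4,suppress=True)
s=read_state(); p,R=s['position'],s['tcp_rot']
g=lambda x,y:(170+(x+.5)/2.5-.5,110+(y+.5)/2.5-.5)
a=watz(g(72,208),.066,p,R);b=watz(g(323,205),.066,p,R); m=(a+b)/2;print(a,b,m,np.linalg.norm(b-a), (m-p)@R)
# ball centre: lateral extremes at z ~.0895+.025
o,d=wray(g(204.5,245),p,R); print("ball?",(o+d*(.1145-o[2])/d[2]-p)@R)
# side view
q=lambda x,y:(215+(x+.5)*.3-.5,140+(y+.5)*.3-.5)
print("ball side",atz("side",q(169,128),.1145),"proj", proj("side",np.array([p[0],p[1],.1145])),q(169,128))
print("ring side",atz("side",q(170,192),.062), "posts",atz("side",q(156,222),.066))
E
```

```text
[0.5566 0.1247 0.066 ] [0.5453 0.2139 0.066 ] [0.551  0.1693 0.066 ] 0.08988707381567872 [-0.0009  0.1075  0.0021]
ball? [0.0016 0.059  0.0045]
ball side [0.5528 0.1719 0.1145] proj [265.5024 177.7789] (265.35, 178.05)
ring side [0.552  0.1732 0.062 ] posts [0.5429 0.2254 0.066 ]
```

jog_arm --steps '[{"delta_pos":[-1,-1,-5],"turn":0,"fingers":0},{"delta_pos":[-1,-1,-12],"turn":0,"fingers":0},{"delta_pos":[-1,-1,-19],"turn":0,"fingers":0},{"delta_pos":[-1,-1,-24],"turn":0,"fingers":0},{"delta_pos":[-1,-1,-28],"turn":0,"fingers":0},{"delta_pos":[-1,-1,-30],"turn":0,"fingers":0},{"delta_pos":[-1,-1,-32],"turn":0,"fingers":0},{"delta_pos":[-1,-1,-34],"turn":0,"fingers":0},{"delta_pos":[-1,-1,-34],"turn":0,"fingers":0},{"delta_pos":[-1,-1,-34],"turn":0,"fingers":0}]'

```text
time_s: 11.83
position: [0.552, 0.1687, 0.1396]
tcp_rot: [[-0.113, 0.0, -0.994], [0.994, -0.0, -0.113], [-0.0, -1.0, -0.0]]
force: [0.1, -0.5, -2.1]
opening: 0.336
```

```bash
python3 - <<'E'
from h import *
np.set_printoptions(precision=4,suppress=True)
s=read_state(); p,R=s['position'],s['tcp_rot']; print(p,s['force'],s['moment'],s['opening'])
for c in("wrist","side"):
    im=capture(c); cv2.imwrite(f"pics/{c}8.png",im[:,:,::-1])
im=cv2.imread('pics/wrist8.png'); a=cv2.resize(im[110:270,170:330],(400,400),interpolation=2)
b=cv2.resize(cv2.imread('pics/side8.png')[140:260,215:335],(400,400),interpolation=2)
cv2.imwrite('pics/c11.png',np.hstack([a,b]))
E
```

```text
[0.552  0.1687 0.1396] [ 0.1086 -0.4761 -2.1219] [-0.0054  0.0813 -0.0004] 0.33581603752408506
```

View pics/c11.png

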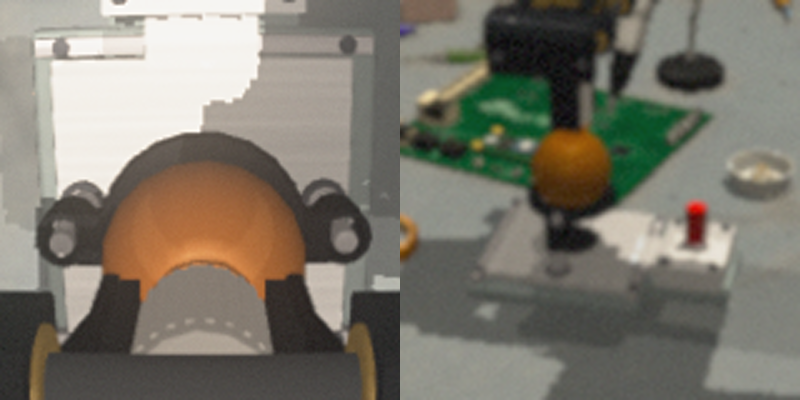

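jog_arm --steps '[{"delta_pos":[0,0,-1],"turn":0,"fingers":0},{"delta_pos":[0,0,-2],"turn":0,"fingers":0},{"delta_pos":[0,0,-3],"turn":0,"fingers":0},{"delta_pos":[0,0,-4],"turn":0,"fingers":0},{"delta_pos":[0,0,-5],"turn":0,"fingers":0},{"delta_pos":[0,0,-6],"turn":0,"fingers":0},{"delta_pos":[0,0,-6],"turn":0,"fingers":0},{"delta_pos":[0,0,-6],"turn":0,"fingers":0}]'

```text
time_s: 12.6
position: [0.5521, 0.1687, 0.1337]
tcp_rot: [[-0.113, 0.0, -0.994], [0.994, -0.0, -0.113], [-0.0, -1.0, -0.0]]
force: [-1.2, -1.4, 2.1]
opening: 0.334
```

jog_arm --steps '[{"delta_pos":[0,0,-1],"turn":0,"fingers":0},{"delta_pos":[0,0,-2],"turn":0,"fingers":0},{"delta_pos":[0,0,-3],"turn":0,"fingers":0},{"delta_pos":[0,0,-4],"turn":0,"fingers":0},{"delta_pos":[0,0,-5],"turn":0,"fingers":0},{"delta_pos":[0,0,-6],"turn":0,"fingers":0},{"delta_pos":[0,0,-7],"turn":0,"fingers":0},{"delta_pos":[0,0,-8],"turn":0,"fingers":0},{"delta_pos":[0,0,-9],"turn":0,"fingers":0},{"delta_pos":[0,0,-10],"turn":0,"fingers":0},{"delta_pos":[0,0,-11],"turn":0,"fingers":0},{"delta_pos":[0,0,-12],"turn":0,"fingers":0},{"delta_pos":[0,0,-12],"turn":0,"fingers":0},{"delta_pos":[0,0,-12],"turn":0,"fingers":0},{"delta_pos":[0,0,-12],"turn":0,"fingers":0}]'

```text
time_s: 13.85
position: [0.5521, 0.1687, 0.1221]
tcp_rot: [[-0.113, 0.0, -0.994], [0.994, -0.0, -0.113], [-0.0, -1.0, -0.0]]
force: [-1.7, -1.1, 7.2]
opening: 0.335
```

```bash
python3 - <<'E'
from h import *
np.set_printoptions(precision=4,suppress=True)
s=read_state(); p,R=s['position'],s['tcp_rot']; print(p,s['force'],s['moment'],s['opening'])
for c in("wrist","side"):
    im=capture(c); cv2.imwrite(f"pics/{c}9.png",im[:,:,::-1])
    for n in("flask","ring_seat","lock_pin"):print(c,n,[(round(r['confidence'],2),np.array(r['position'])) for r in tip_of(n,c)])
im=cv2.imread('pics/wrist9.png'); a=cv2.resize(im[110:270,170:330],(400,400),interpolation=2)
b=cv2.resize(cv2.imread('pics/side9.png')[160:240,225:305],(400,400),interpolation=2)
cv2.imwrite('pics/c12.png',np.hstack([a,b]))
E
```

```text
[0.5521 0.1687 0.1221] [-1.7458 -1.0843  7.2113] [-0.0352  0.3377 -0.0052] 0.3352354105283749
wrist flask [(0.59, array([0.4592, 0.1597, 0.0031])), (0.56, array([0.5514, 0.1675, 0.0384]))]
wrist ring_seat []
wrist lock_pin [(0.81, array([0.4566, 0.1615, 0.0011]))]
side flask [(0.93, array([ 0.6882,  0.3393, -0.    ])), (0.91, array([0.7032, 0.4578, 0.003 ])), (0.83, array([0.555 , 0.1684, 0.0355])), (0.71, array([ 0.6034,  0.4428, -0.0007]))]
side ring_seat [(0.6, array([0.5542, 0.1644, 0.0463])), (0.23, array([0.4541, 0.1563, 0.0039]))]
side lock_pin [(0.42, array([0.4544, 0.1607, 0.0038]))]
```

View pics/c12.png

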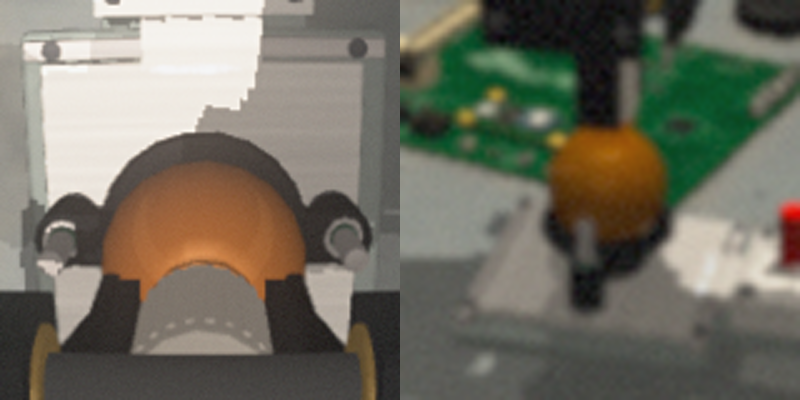

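jog_arm --steps '[{"delta_pos":[0,0,-1],"turn":0,"fingers":0},{"delta_pos":[0,0,-2],"turn":0,"fingers":0},{"delta_pos":[0,0,-2],"turn":0,"fingers":0},{"delta_pos":[0,0,-2],"turn":0,"fingers":0},{"delta_pos":[0,0,-2],"turn":0,"fingers":0},{"delta_pos":[0,0,-2],"turn":0,"fingers":0}]'

```text
time_s: 14.75
position: [0.5521, 0.1687, 0.1203]
tcp_rot: [[-0.113, 0.001, -0.994], [0.994, -0.0, -0.113], [-0.0, -1.0, -0.001]]
force: [-1.8, -0.7, 8.1]
opening: 0.336
```

```bash
python3 - <<'E'
from h import *
np.set_printoptions(precision=4,suppress=True)
s=read_state(); print(s['position'],s['force'],s['opening'])
for c in("wrist","side","top"):
    im=capture(c); cv2.imwrite(f"pics/{c}10.png",im[:,:,::-1])
    for n in ("screw_dish","tape_roll","marker","lock_pin"):print(c,n,[(round(r['confidence'],2),np.array(r['position'])) for r in tip_of(n,c)][:2])
im=cv2.imread('pics/wrist10.png'); a=cv2.resize(im[160:240,170:330],(800,400),interpolation=2)
cv2.imwrite('pics/c13.png',a)
E
```

```text
[0.5521 0.1687 0.1203] [-1.8395 -0.6678  8.0852] 0.33578098949940133
wrist screw_dish [(0.75, array([ 0.4503, -0.0047, -0.0002]))]
wrist tape_roll []
wrist marker [(0.71, array([ 0.5076,  0.4677, -0.0036]))]
wrist lock_pin [(0.64, array([ 0.4598,  0.1603, -0.0021]))]
side screw_dish [(0.77, array([ 0.4507,  0.0022, -0.0041]))]
side tape_roll [(0.66, array([ 0.7054,  0.2006, -0.002 ]))]
side marker [(0.9, array([0.5132, 0.4649, 0.0027]))]
side lock_pin [(0.53, array([0.4568, 0.158 , 0.0043]))]
top screw_dish [(0.48, array([ 0.4482, -0.0013,  0.0011]))]
top tape_roll [(0.38, array([0.7068, 0.1981, 0.0017]))]
top marker [(0.52, array([ 0.5107,  0.4645, -0.0015]))]
top lock_pin []
```

View pics/c13.png

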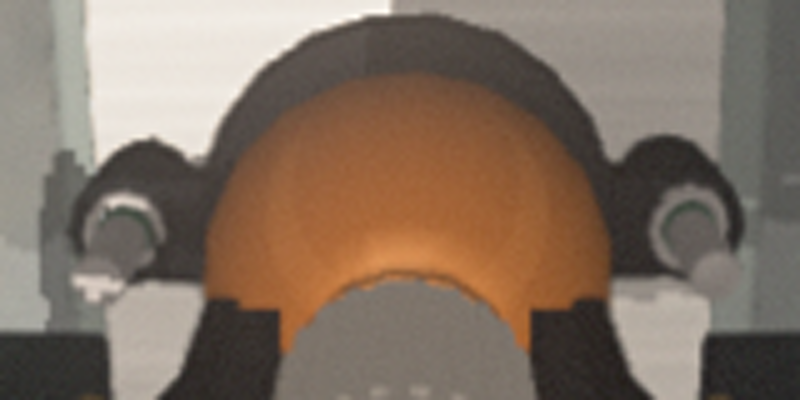

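View pics/side10.png

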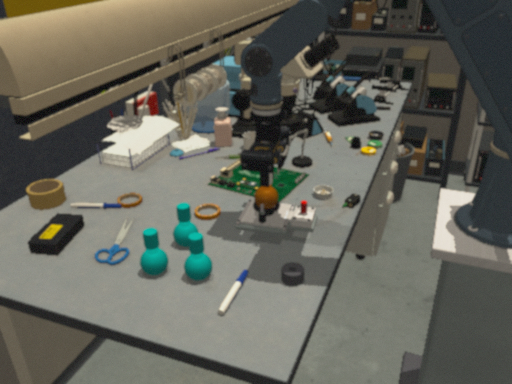

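```bash
python3 -c "
from rig import *
print(read_state()['time_s'],hand_in())"
```

```text
the job is handed in; nothing more can be done
15.5 None
```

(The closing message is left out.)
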